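# Put the spice jar away lying down in the pull-out rack

## Task

Put the spice jar that stands in the open at the front of the worktop (not the one by the wall) away in the pull-out rack: first lay it gently on its side on the bare worktop and let go of it there, without letting it topple or drop; then take it again from above across its middle, lay it in the tray's V cradle and let go. Finally push the tray fully home under the hood, with the jar still lying in its cradle, and leave the other things where they stand.

Things in the scene. Friction and masses are not known exactly. Their poses are not given: they have to be found in the camera images.
- jar: The spice jar: clear round jar with dark brown fixed cap, in the open near the front. Body 42 mm across, cap (top 21 mm) 43 mm, 96 mm tall, about 0.11 kg. Starts upright on the worktop. Origin: centre of its underside; its z runs along its axis, foot to cap. Lying on the flat worktop its axis is 21 mm up; it stays where it is let go, but rolls when nudged.
- jar_middle (a point): The middle of the jar: point on its axis 48 mm from the underside; axes as the jar's. A wall cabinet hangs behind the jar's area, its underside 0.49 m above the worktop, from about x = 0.58 m (door knobs 0.55 m) back and left of y = -0.26 m: keep the wrist low and near the front edge there.
- spice_rack: Pull-out spice rack, fixed on the worktop: white base 170 mm wide (y), x = -165 to +150 mm, two metal rails, and a white hood over x = +25 to +150 mm, 126 mm tall (116 inside), open towards the tray. Origin under it at worktop height; its x is the direction in which the tray is pushed home (away from the robot, within 12 degrees), z up.
- tray (a joint): Slide of the light wooden tray along the rack's x, in m: 0 fully out, 0.13 fully home against its stop under the hood. Starts at 0 to 0.03. About 2.5 N of friction hold it where it is left; no spring.
- cradle (a point): Moves with the tray: where the jar's axis comes when it lies in the V cradle, 62 mm above the worktop; axes as the rack's. The jar lies along this y (across the push), cap at either end. Two V supports (45 degree flanks, 54 mm open in x, tops 4 mm below this point) stand at y = +-26 to 38 mm; between them is open for fingers. End cheeks at y = +-67 mm, 8 mm below this point.
- push_face (a point): Moves with the tray: centre of the outer, robot-side face of its front plate, 75 mm before the cradle point (inner face 65 mm), 50 mm above the worktop; axes as the rack's. Plate 146 mm wide (y), 20 to 70 mm above the worktop; push here along +x. Tray floor is 26 mm up, its back lip 64 mm behind the cradle point, 42 mm up. At home this face is 40 mm in front of the hood.
- shaker: Bystander: salt shaker, 44 mm across, 90 mm tall, upright; origin under its centre.
- timer: Bystander: red and white round kitchen timer, 70 mm across, 58 mm tall; origin under its centre.
- tin: Bystander: flat oblong fish tin, 63 x 105 x 26 mm; origin under its centre, long side along its y.
Mind the look-alikes: they are no part of the job. What is shaped like the jar but red is not meant.

How it is judged (in metres and radians):
On the way, in this order (a step that is already met when the one before it is completed fails the run):
1. the jar lies on its side on the worktop, let go and still (angle between jar's own z axis and vertical between 1.4 and 1.74 rad and height (world z) of jar_middle between 0.012 and 0.03 m and contact force between jar and the fingers below 0.1 N and linear speed of jar below 0.05 m/s), for 0.2 s.
2. the jar lies in the cradle, let go, with the tray still out (x of jar_middle in the frame of cradle between -0.008 and 0.008 m and y of jar_middle in the frame of cradle between -0.024 and 0.024 m and z of jar_middle in the frame of cradle between -0.008 and 0.008 m and angle between the z axis of jar and the y axis of cradle, either way round below 0.15 rad and contact force between jar and the fingers below 0.1 N and value of joint tray below 0.07 m), for 0.2 s.
At the end, for the whole second after the job is handed in: The tray is within 10 mm of its home stop (joint over 0.12); the jar lies in the cradle: its middle within 8 mm of the cradle point across the cradle (x) and in height, within 24 mm along it (y), its axis within 0.15 rad of the cradle's; it is released and at rest (under 0.02 m/s) (value of joint tray above 0.12 m and x of jar_middle in the frame of cradle between -0.008 and 0.008 m and y of jar_middle in the frame of cradle between -0.024 and 0.024 m and z of jar_middle in the frame of cradle between -0.008 and 0.008 m and angle between the z axis of jar and the y axis of cradle, either way round below 0.15 rad and contact force between jar and the fingers below 0.1 N and linear speed of jar below 0.02 m/s); the robot touches nothing.
It fails at once if the jar topples or is dropped (it turns faster than 11 rad/s or moves faster than 0.8 m/s) (angular speed of jar above 11 rad/s or linear speed of jar above 0.8 m/s).
It fails at once if a bystander is moved more than 30 mm or tipped over (distance of any of shaker, timer, tin from where it was at the start of the episode above 0.03 m or angle between any of shaker, timer, tin's own z axis and vertical above 0.5 rad).
It also fails if it takes over 64 s, if anything falls off the work surface, if the arm or the gripper's body presses on something with over 40 N, if the wrist force passes 120 N, or if a joint passes its speed limit or range.

## Robot

A 7-joint arm with a two-finger parallel gripper is mounted at the origin on a cart in front of the work surface, level with it; the furniture and walls round the work are solid. World frame = base frame: x ahead of the robot, y to its left, z up, the work surface at z = 0. Lengths are in mm, angles in degrees, forces in N, time in s.
With the tool pointing down it reaches from about 425 to 800 mm from the base axis. Payload 8.3 kg.
Tool frame: the origin (TCP) lies at the very end of the fingers, on their centre line; the grasp point (between the pads) lies 19 mm behind it; z points along the fingers, y is the line along which they close (so a half turn about z gives the same grasp; the last joint's range is limited). The gripper opens to 85 mm and grips with 20 to 120 N. Pads are 22 mm wide; open, the fingers measure 114 mm over their backs; the gripper's body (76 mm by 85 mm) begins 54 mm behind the grasp point. The pads swing forward as they close: fully open they stand 13 mm farther back than shut.
Start: joints at [68.531, 21.967, 0.94, 78.501, -0.361, 79.538, -2.664], TCP at [191.77, -594.834, 231.279] pointing down, gripper open.
Joint ranges: [-169.22, 169.22], [-14.56, 117.87], [-87.37, 89.26], [10.42, 133.3], [-82.24, 262.24], [0.94, 117.77], [-172.7, 172.7]. Speed limits (degrees/s): [136.94, 136.94, 172.46, 172.46, 180, 180, 180].

## Interface

Orientations are given as a 3x3 rotation matrix whose columns are the frame's x, y, z axes.
In Python, from cell import robot gives the robot as it stands. The module is installed in compiled form; this text tells all that it offers.
- The arm moves only by the tool servo_tool, never from a script. Its argument "increments" is a list of rows, each a list of 7 numbers: the turn, a rotation vector about the tool's x, y, z in units of 5 degrees (1.0 is 5 degrees), then the shift along the tool's x, y, z in cm, then the closure in counts, from 0 (fully open) to 255 (shut). A call has exactly 8 rows; each row shifts and turns the commanded pose from where the row before left it, along the tool's axes as they then stand; what a row does not reach is not made up. A row lasts 1/8 s, in which the tool goes at most 62.5 mm and 10.7 degrees, less where a joint would pass 70% of its speed; a pose out of reach is approached as far as the arm can. A call with a gripper value outside its range is refused whole. The fingers move at their own pace and stop on an object; "newtons" is the grip in N (left out, the last holds). Time passes only in rows, so rows that do not move let the fingers close, or fill a call up. It gives the time, the measured TCP pose, the force, the opening and the grip force at its end, in the units of the state.
- robot.sense(): the state, without advancing time (a new reading comes with each control period).
- robot.capture(name): name is "scene" or "top" or "wrist"; returns (picture, depth): 400x640x3 uint8, blue, green, red; 400x640 float32, mm along the optical axis (not along the pixel's ray), 0 where there is no reading.
- robot.camera_model(name): a dict with "fov_y" (degrees; the focal length in pixels is half the picture's height over the tangent of half this angle, whatever the lens; pixels are square), "cx", "cy" (the principal point, pixels), "dist_coeffs" ([k1, k2, p1, p2, k3] as OpenCV has them; the pictures are not rectified), "eye" and "orientation" of the camera in the world; the wrist camera has in their place "T_tool_cam" (4x4, takes a point from camera to tool coordinates, whose origin is the TCP and whose axes are the flange's). Camera axes: x right, y up, looking along -z (the intrinsics and any distortion apply to the point x, -y, -z); pixel columns grow to the right and rows downward; lengths in mm; the calibration is good to about 2 mm. A picture is of the moment at which its call begins: read the wrist's pose just before it. camera_model takes no time and is no camera call.
- robot.finish_job(): hands the job in; it is judged then, once.
Trained networks look in the newest picture that a camera, given by its name, has taken for a name from the list of things; names that differ only in an ending like _2 or _b are one class to them, and where a whole thing is asked for, a point or a joint stands for the part that bears it (a point fixed in the world has none). Each returns a list of dicts, best first, with "confidence" (0 to 1); they miss things now and then, are a little off and sometimes report something else, mostly with a low value. They report only what shows in the picture. A call takes as long as a camera call. They do not tell look-alikes from the thing itself.
- robot.outline_of(camera, name): "pixels" (400x640 bool, what is visible of it) and "uv" ([column, row] in pixels, amid what is visible of it).
The state is a dict: "time_s": time; "joints": joint angles; "qvel": joint speeds; "joint_torque": joint torques, N m; "ee_pos": TCP position; "orientation": TCP orientation; "force": force on the tool from outside, world axes, zero at the start; "torque": the same for the moment, N m; "width": finger opening in mm; "gripper_force": force on a finger pad.
Only numpy, scipy, OpenCV 4.12 (cv2) and the standard library are available. Lean on these libraries where they do the work, as an engineer would, in place of code of your own. Each camera call takes 0.05 s, during which the arm holds its last target. There are 200 camera calls.

## Working session

There is one attempt and no reset: what is moved stays moved. The work goes in short steps, Python scripts to look and compute and a tool call to move; the robot and the scene stay as the last step left them, time stands still between calls to the robot, and variables do not carry over. Pictures are saved under pics/ and viewed, at most 10 in all, crops included, and the job is handed in when it is done.

Besides the shell and the picture viewer there is one more tool, called after "Emit:" as name(argument=value, ...), one argument or row to a line, values as JSON. servo_tool: Moves the arm, as the interface text tells. Its arguments: {"type":"object","properties":{"increments":{"type":"array"},"newtons":{"type":"number"}},"required":["increments"]}

```bash
mkdir -p pics; cat > h.py <<'E'
import numpy as np, cv2
from cell import robot
def K(cam):
    m=robot.camera_model(cam); f=200/np.tan(np.radians(m["fov_y"]/2))
    return m,np.array([[f,0,m["cx"]],[0,f,m["cy"]],[0,0,1.]]),np.array(m["dist_coeffs"],float)
def pose(cam,m,s=None):
    if cam!="wrist": return np.array(m["orientation"]),np.array(m["eye"])
    T=np.array(m["T_tool_cam"]);s=s or robot.sense();R=np.array(s["orientation"])
    return R@T[:3,:3],R@T[:3,3]+np.array(s["ee_pos"])
def pts(cam,uv,z,s=None):
    "pixels + depth -> world"
    m,k,d=K(cam);R,e=pose(cam,m,s)
    n=cv2.undistortPoints(np.array(uv,np.float64).reshape(-1,1,2),k,d).reshape(-1,2)
    z=np.asarray(z,float).reshape(-1)
    return np.c_[n[:,0]*z,-n[:,1]*z,-z]@R.T+e
def ray_z(cam,uv,h,s=None):
    "pixels -> world on plane z=h"
    m,k,d=K(cam);R,e=pose(cam,m,s)
    p=pts(cam,uv,np.ones(len(np.reshape(uv,(-1,2)))),s)-e
    return e+p*((h-e[2])/p[:,2])[:,None]
def cloud(cam,mask,depth,s=None):
    v,u=np.nonzero(mask&(depth>0)); return pts(cam,np.c_[u,v],depth[v,u],s)
E
python3 - <<'E'
from h import *
for c in("scene","top"):
    im,d=robot.capture(c);cv2.imwrite(f"pics/{c}0.png",im);np.save(f"pics/{c}d.npy",d)
    m=robot.camera_model(c);print(c,m["eye"],m["fov_y"])
    for n in("jar","spice_rack","tray","shaker","timer","tin"):
        for o in robot.outline_of(c,n)[:4]:
            P=cloud(c,o["pixels"],d)
            print(n,round(o["confidence"],2),np.round(o["uv"]),o["pixels"].sum(),np.round(np.percentile(P,[5,50,95],axis=0)).tolist() if len(P) else None)
print(robot.sense())
E
```

```text
scene [ -8.58868007 908.25801503 842.2426587 ] 44.045525784775116
jar 0.81 [314. 254.] 702 [[420.0, 150.0, 9.0], [433.0, 175.0, 64.0], [456.0, 183.0, 95.0]]
jar 0.74 [390. 211.] 552 [[322.0, -81.0, 12.0], [338.0, -58.0, 63.0], [359.0, -51.0, 95.0]]
jar 0.64 [366. 240.] 671 [[323.0, 46.0, 8.0], [338.0, 70.0, 61.0], [359.0, 77.0, 97.0]]
spice_rack 0.79 [338. 142.] 4769 [[467.0, -440.0, 5.0], [647.0, -325.0, 41.0], [747.0, -278.0, 127.0]]
tray 0.96 [368. 149.] 1341 [[468.0, -434.0, 23.0], [534.0, -356.0, 33.0], [609.0, -292.0, 66.0]]
shaker 0.65 [298. 179.] 348 [[621.0, -101.0, 9.0], [633.0, -85.0, 47.0], [652.0, -79.0, 86.0]]
timer 0.69 [240. 229.] 558 [[638.0, 128.0, 11.0], [656.0, 159.0, 42.0], [686.0, 175.0, 57.0]]
tin 0.7 [249. 314.] 1167 [[453.0, 327.0, 8.0], [479.0, 376.0, 22.0], [510.0, 420.0, 25.0]]
tin 0.45 [373. 148.] 1440 [[468.0, -435.0, 21.0], [534.0, -358.0, 33.0], [609.0, -292.0, 65.0]]
top [ 455.59264091    3.55963402 1363.56321125] 45.0797230682752
jar 0.75 [243. 216.] 250 [[423.0, 142.0, 50.0], [441.0, 161.0, 95.0], [459.0, 181.0, 100.0]]
jar 0.69 [284. 254.] 212 [[33
[... 858 characters left out ...]
0677 ]), 'qvel': array([ 0.00272305, -0.00157865,  0.07922064,  0.01317622, -0.02094567,
        0.01546422,  0.02312892]), 'joint_torque': array([-1.39998506e-04, -6.27165270e+01,  8.42447318e-01, -3.72025502e+01,
        1.64022617e-02,  2.88875635e-03,  1.08233057e-04]), 'ee_pos': array([ 191.75719231, -594.84874627,  231.31447638]), 'orientation': array([[ 9.51761468e-01,  3.06838894e-01,  2.82575389e-05],
       [ 3.06838894e-01, -9.51761468e-01,  1.60042770e-05],
       [ 3.18051714e-05, -6.56174223e-06, -9.99999999e-01]]), 'force': array([ 0.20581167,  0.06808873, -0.301234  ]), 'torque': array([-0.0335009 ,  0.01871965,  0.02726654]), 'gripper_force': 0.0, 'width': 85.38585208406342}
```

View pics/scene0.png

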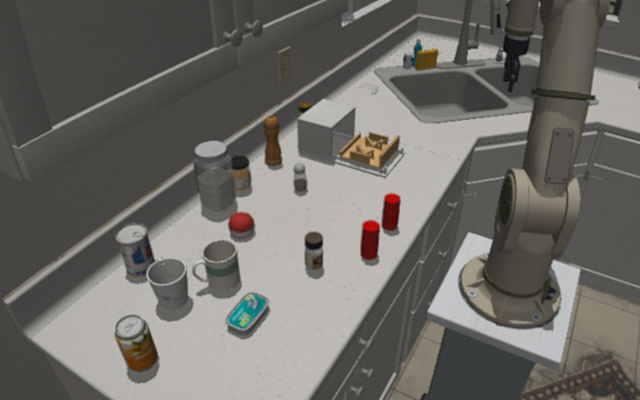

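View pics/top0.png

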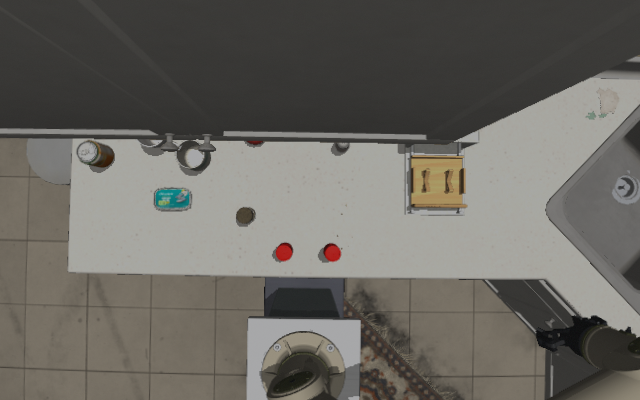

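```bash
cat >> h.py <<'E'
from scipy.spatial.transform import Rotation as Ro
def plan(p,R,n=8,s=None):
    "increment per row to reach world pose in n rows"
    s=s or robot.sense();A=np.array(s["orientation"]);R=A if R is None else R
    rv=Ro.from_matrix(A.T@R).as_rotvec(degrees=True);dp=np.array(p)-s["ee_pos"]
    print("turn total/5deg",np.round(rv/5,2),"dist",np.round(np.linalg.norm(dp)))
    out=[]
    for i in range(n):
        Ri=A@Ro.from_rotvec(rv*i/n,degrees=True).as_matrix()
        out.append(np.r_[rv/5/n,Ri.T@dp/n/10])
    for r in out: print(np.round(r,2).tolist())
E
python3 - <<'E'
from h import *
m,k,d=K("wrist");print(np.round(m["T_tool_cam"],3),m["fov_y"],m["cx"],m["cy"],d)
im=cv2.imread("pics/scene0.png")
cv2.imwrite("pics/crop.png",cv2.resize(im[130:280,220:420],None,fx=4,fy=4,interpolation=cv2.INTER_CUBIC))
robot.capture("top");D=np.load("pics/topd.npy")
o=robot.outline_of("top","tray")[0];P=cloud("top",o["pixels"],D)
print("plan rect",cv2.minAreaRect(P[:,:2].astype(np.float32)))
R=np.array([[1,0,0],[0,-1,0],[0,0,-1.]])
plan([430,-300,260],R,8)
E
```

```text
[[  -0.       0.958    0.288   73.49 ]
 [   1.       0.      -0.       0.666]
 [  -0.       0.288   -0.958 -142.404]
 [   0.       0.       0.       1.   ]] 65.26753142495637 320.8544993582688 200.25508531310126 [-0.04024312  0.          0.          0.          0.        ]
plan rect ((542.6551513671875, -364.1801452636719), (145.04595947265625, 146.41513061523438), 0.8219743371009827)
turn total/5deg [-0.   -0.    3.57] dist 380.0
[-0.0, -0.0, 0.45, 3.97, -2.59, -0.36]
[-0.0, -0.0, 0.45, 3.86, -2.75, -0.36]
[-0.0, -0.0, 0.45, 3.75, -2.9, -0.36]
[-0.0, -0.0, 0.45, 3.64, -3.04, -0.36]
[-0.0, -0.0, 0.45, 3.51, -3.18, -0.36]
[-0.0, -0.0, 0.45, 3.39, -3.31, -0.36]
[-0.0, -0.0, 0.45, 3.26, -3.44, -0.36]
[-0.0, -0.0, 0.45, 3.12, -3.57, -0.36]
```

View pics/crop.png

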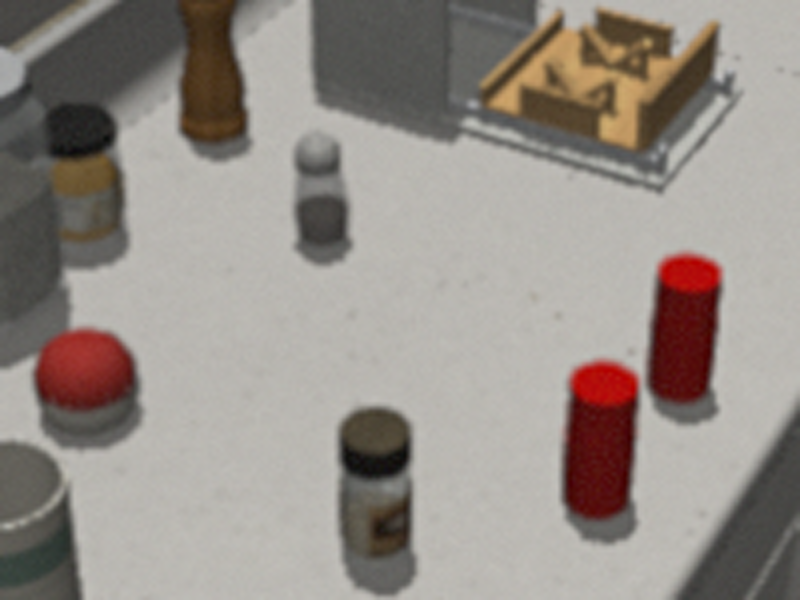

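Candidates in the scene picture: the clear jar with brown cap at (314,254), the red look-alikes at (370,240) and (390,211), and the jar by the wall at (240,172). I choose (314,254); the crop confirms a clear body and dark brown cap in the open. First I move over towards the rack for a close look on the way.

Emit:
servo_tool(
  increments=[
    [0, 0, 0.45, 3.9, -2.4, -0.6, 0],
    [0, 0, 0.45, 3.8, -2.5, -0.6, 0],
    [0, 0, 0.45, 3.7, -2.6, -0.6, 0],
    [0, 0, 0.45, 3.5, -2.8, -0.6, 0],
    [0, 0, 0.45, 3.4, -2.9, -0.6, 0],
    [0, 0, 0.45, 3.3, -3.0, -0.6, 0],
    [0, 0, 0.45, 3.1, -3.1, -0.6, 0],
    [0, 0, 0.42, 3.0, -3.2, -0.6, 0],
  ],
)

```text
time_s: 1.8
ee_pos: [426.9, -322.7, 279.7]
orientation: [[1.0, -0.001, 0.0], [-0.001, -1.0, -0.0], [0.0, 0.0, -1.0]]
force: [0.1, 0.1, -0.2]
width: 85.8
gripper_force: 0.0
```

```bash
python3 - <<'E'
from h import *
s=robot.sense();im,d=robot.capture("wrist");cv2.imwrite("pics/w1.png",im);np.save("pics/w1d.npy",d)
print(s["ee_pos"],s["orientation"].round(3).tolist(),s["joints"].round(1))
for o in robot.outline_of("wrist","tray")[:2]:
    P=cloud("wrist",o["pixels"],d,s)
    print(o["confidence"],o["uv"],np.percentile(P,[2,50,98],axis=0).round().tolist())
    for a,b in((60,75),(48,64),(36,46),(22,30)):
        Q=P[(P[:,2]>a)&(P[:,2]<b)]
        if len(Q)>30: print(a,b,len(Q),cv2.minAreaRect(Q[:,:2].astype(np.float32)))
R=np.array([[1,0,0],[0,-1,0],[0,0,-1.]])
E
```

```text
[ 426.90509759 -322.65784874  279.74307115] [[1.0, -0.001, 0.0], [-0.001, -1.0, -0.0], [0.0, 0.0, -1.0]] [ 42.   10.1  -9.7  87.6   1.7  82.4 -57.8]
0.9 [355.7, 69.0] [[473.0, -436.0, 24.0], [546.0, -367.0, 26.0], [611.0, -296.0, 70.0]]
60 75 1154 ((474.3377380371094, -366.3787841796875), (10.134639739990234, 146.0215606689453), 0.41850730776786804)
48 64 1492 ((528.7688598632812, -366.2105712890625), (99.89879608154297, 146.19688415527344), 0.3299010992050171)
36 46 1556 ((545.8741455078125, -365.31353759765625), (135.6354522705078, 143.09405517578125), 0.35731735825538635)
22 30 12363 ((543.6245727539062, -366.06121826171875), (131.35826110839844, 147.02517700195312), 0.25014016032218933)
```

View pics/w1.png

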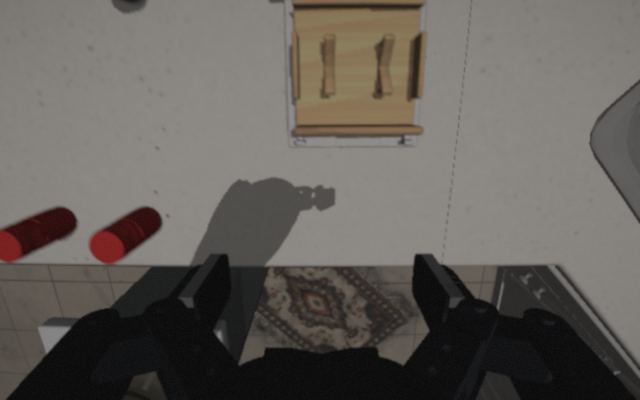

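The picture shows the tray's front plate at about (358,130) and the cradle supports at (329,65) and (387,65); the plate fits at (474,-366) with yaw of about 0.4°, so the cradle is at about (544,-366). On to the jar.

```bash
python3 - <<'E'
from h import *
R=np.array([[0,1,0],[1,0,0],[0,0,-1.]])
plan([465,60,260],R,9)
E
```

```text
turn total/5deg [  0.02  -0.04 -17.91] dist 381.0
[0.0, -0.0, -1.99, 0.42, -4.2, 0.23]
[0.0, -0.0, -1.99, 1.14, -4.07, 0.23]
[0.0, -0.0, -1.99, 1.83, -3.81, 0.23]
[0.0, -0.0, -1.99, 2.46, -3.44, 0.23]
[0.0, -0.0, -1.99, 3.01, -2.96, 0.23]
[0.0, -0.0, -1.99, 3.48, -2.4, 0.23]
[0.0, -0.0, -1.99, 3.84, -1.76, 0.23]
[0.0, -0.0, -1.99, 4.09, -1.07, 0.23]
[0.0, -0.0, -1.99, 4.21, -0.35, 0.23]
```

Emit:
servo_tool(
  increments=[
    [0, 0, -1.99, 0.4, -4.2, 0.2, 0],
    [0, 0, -1.99, 1.1, -4.1, 0.2, 0],
    [0, 0, -1.99, 1.8, -3.8, 0.2, 0],
    [0, 0, -1.99, 2.5, -3.4, 0.2, 0],
    [0, 0, -1.99, 3.0, -3.0, 0.2, 0],
    [0, 0, -1.99, 3.5, -2.4, 0.2, 0],
    [0, 0, -1.99, 3.8, -1.8, 0.2, 0],
    [0, 0, -1.99, 4.1, -1.1, 0.2, 0],
  ],
)

```text
time_s: 2.9
ee_pos: [458.2, 13.6, 263.5]
orientation: [[0.175, 0.985, 0.001], [0.985, -0.175, -0.0], [-0.0, 0.001, -1.0]]
force: [0.6, 0.6, -0.6]
width: 85.5
gripper_force: 0.0
```

```bash
python3 - <<'E'
from h import *
s=robot.sense();im,d=robot.capture("wrist");cv2.imwrite("pics/w2.png",im)
print(s["ee_pos"],s["orientation"].round(3).tolist(),s["joints"].round(1))
for o in robot.outline_of("wrist","jar")[:3]:
    P=cloud("wrist",o["pixels"],d,s);T=P[P[:,2]>85]
    c,col=cv2.minEnclosingCircle(T[:,:2].astype(np.float32)) if len(T)>5 else (None,None)
    print(o["confidence"],o["uv"],np.percentile(P,[2,50,98],axis=0).round().tolist(),c,col, np.percentile(T,[2,98],axis=0).round(1).tolist() if len(T) else 0)
E
```

```text
[458.21409058  13.60747015 263.47359163] [[0.175, 0.985, 0.001], [0.985, -0.175, -0.0], [-0.0, 0.001, -1.0]] [ 24.4   1.8 -30.5  98.9   1.   79.5 -16.4]
0.98 [274.9, 32.0] [[422.0, 140.0, 19.0], [442.0, 157.0, 95.0], [462.0, 181.0, 97.0]] (440.7225646972656, 161.52444458007812) 22.172889709472656 [[421.5, 141.5, 89.2], [460.0, 180.8, 97.2]]
0.94 [210.1, 154.9] [[326.0, 38.0, 9.0], [353.0, 58.0, 95.0], [366.0, 76.0, 97.0]] (343.7530822753906, 55.989315032958984) 21.841487884521484 [[324.9, 37.6, 88.7], [364.2, 75.7, 97.0]]
0.77 [243.7, 253.8] [[337.0, -90.0, 8.0], [354.0, -62.0, 79.0], [366.0, -51.0, 97.0]] (377.8230285644531, -30.023326873779297) 73.35455322265625 [[339.7, -91.4, 86.3], [365.2, -51.9, 97.1]]
```

View pics/w2.png

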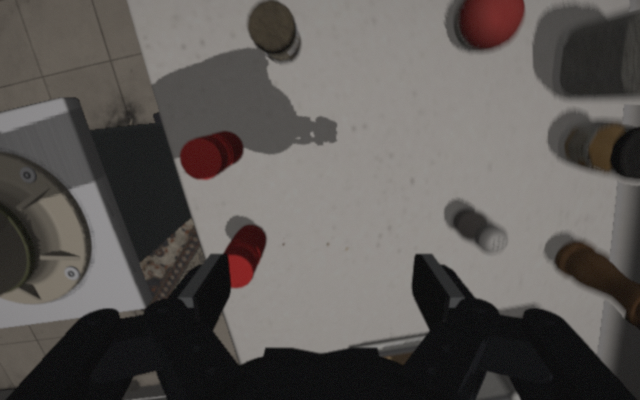

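The jar's cap shows at (273,30), axis at about (441,161); the red look-alikes at (210,155) and (244,255) stay apart. I plan a sideways tilted approach from the left.

```bash
cat >> h.py <<'E'
def tilt(deg):
    "tool y=+x world, tool leaning with the wrist to +y by deg"
    s,c=np.sin(np.radians(deg)),np.cos(np.radians(deg))
    return np.array([[0,1,0],[c,0,-s],[-s,0,-c]])
E
python3 - <<'E'
from h import *
plan([441,235,125],tilt(48),8)
E
```

```text
turn total/5deg [-0.81 -9.59 -1.83] dist 258.0
[-0.1, -1.2, -0.23, 2.64, -0.67, 1.74]
[-0.1, -1.2, -0.23, 2.82, -0.63, 1.44]
[-0.1, -1.2, -0.23, 2.97, -0.58, 1.14]
[-0.1, -1.2, -0.23, 3.08, -0.53, 0.81]
[-0.1, -1.2, -0.23, 3.16, -0.47, 0.48]
[-0.1, -1.2, -0.23, 3.2, -0.41, 0.15]
[-0.1, -1.2, -0.23, 3.2, -0.35, -0.19]
[-0.1, -1.2, -0.23, 3.17, -0.28, -0.53]
```

Emit:
servo_tool(
  increments=[
    [-0.1, -1.2, -0.23, 2.6, -0.7, 1.7, 0],
    [-0.1, -1.2, -0.23, 2.8, -0.6, 1.4, 0],
    [-0.1, -1.2, -0.23, 3.0, -0.6, 1.1, 0],
    [-0.1, -1.2, -0.23, 3.1, -0.5, 0.8, 0],
    [-0.1, -1.2, -0.23, 3.2, -0.5, 0.5, 0],
    [-0.1, -1.2, -0.23, 3.2, -0.4, 0.2, 0],
    [-0.1, -1.2, -0.23, 3.2, -0.4, -0.2, 0],
    [-0.1, -1.2, -0.23, 3.2, -0.3, -0.5, 0],
  ],
  newtons=40,
)

```text
time_s: 4.0
ee_pos: [443.6, 230.5, 124.0]
orientation: [[0.008, 1.0, -0.01], [0.665, -0.013, -0.747], [-0.747, -0.0, -0.665]]
force: [1.3, 0.1, 1.0]
width: 85.8
gripper_force: 0.0
```

```bash
python3 - <<'E'
from h import *
s=robot.sense()
print(s["ee_pos"],s["orientation"].round(3).tolist(),s["joints"].round(1))
plan([440.7,146,45],tilt(48),8)
E
```

```text
[443.59648484 230.49055114 123.97162553] [[0.008, 1.0, -0.01], [0.665, -0.013, -0.747], [-0.747, -0.0, -0.665]] [-26.4  43.7 -37.2  83.2  43.9 108.4 -71.1]
turn total/5deg [-0.11  0.07 -0.1 ] dist 116.0
[-0.01, 0.01, -0.01, 0.04, -0.02, 1.45]
[-0.01, 0.01, -0.01, 0.03, -0.02, 1.45]
[-0.01, 0.01, -0.01, 0.03, -0.03, 1.45]
[-0.01, 0.01, -0.01, 0.03, -0.03, 1.45]
[-0.01, 0.01, -0.01, 0.03, -0.03, 1.45]
[-0.01, 0.01, -0.01, 0.03, -0.03, 1.45]
[-0.01, 0.01, -0.01, 0.03, -0.03, 1.45]
[-0.01, 0.01, -0.01, 0.03, -0.03, 1.45]
```

Emit:
servo_tool(
  increments=[
    [0, 0, 0, 0, 0, 1.6, 0],
    [0, 0, 0, 0, 0, 1.7, 0],
    [0, 0, 0, 0, 0, 1.7, 0],
    [0, 0, 0, 0, 0, 1.7, 0],
    [0, 0, 0, 0, 0, 1.7, 0],
    [0, 0, 0, 0, 0, 1.6, 0],
    [0, 0, 0, 0, 0, 1.2, 0],
    [0, 0, 0, 0, 0, 0, 0],
  ],
)

```text
time_s: 5.0
ee_pos: [441.6, 146.1, 49.3]
orientation: [[0.006, 1.0, -0.011], [0.667, -0.012, -0.745], [-0.745, -0.002, -0.667]]
force: [-1.0, 0.3, 1.0]
width: 85.4
gripper_force: 0.0
```

```bash
python3 - <<'E'
from h import *
s=robot.sense()
print(s["ee_pos"],s["orientation"].round(3).tolist(),s["joints"].round(1),s["force"])
plan([440.7,146,45],tilt(48),1)
E
```

```text
[441.57809702 146.11512293  49.26878973] [[0.006, 1.0, -0.011], [0.667, -0.012, -0.745], [-0.745, -0.002, -0.667]] [-19.8  43.4 -35.7  95.6  46.7  97.1 -73.2] [-1.04406681  0.34897786  1.00511138]
turn total/5deg [-0.12  0.03 -0.07] dist 4.0
[-0.12, 0.03, -0.07, 0.31, -0.09, 0.29]
```

Emit:
servo_tool(
  increments=[
    [0, 0, 0, 0.3, -0.1, 0.3, 0],
    [0, 0, 0, 0, 0, 0, 60],
    [0, 0, 0, 0, 0, 0, 110],
    [0, 0, 0, 0, 0, 0, 140],
    [0, 0, 0, 0, 0, 0, 180],
    [0, 0, 0, 0, 0, 0, 180],
    [0, 0, 0, 0, 0, 0, 180],
    [0, 0, 0, 0, 0, 0, 180],
  ],
  newtons=40,
)

```text
time_s: 6.0
ee_pos: [440.8, 147.1, 45.7]
orientation: [[0.006, 1.0, -0.009], [0.668, -0.011, -0.744], [-0.744, -0.001, -0.668]]
force: [-1.1, 2.4, 6.2]
width: 41.7
gripper_force: 40.6
```

```bash
python3 - <<'E'
from h import *
s=robot.sense()
print(s["ee_pos"],s["orientation"].round(3).tolist(),s["joints"].round(1),s["force"],s["width"],s["gripper_force"])
im,d=robot.capture("scene");c=im[190:310,240:400];cv2.imwrite("pics/g.png",cv2.resize(c,None,fx=4,fy=4))
print("to mid");plan([475,150,170],tilt(20),8)
E
```

```text
[440.76659126 147.05405639  45.72549012] [[0.006, 1.0, -0.009], [0.668, -0.011, -0.744], [-0.744, -0.001, -0.668]] [-19.9  43.6 -35.7  95.7  46.8  96.8 -73.6] [-1.11781796  2.44739321  6.21791236] 41.70357269216099 40.62654588371515
to mid
turn total/5deg [-0.09  5.62 -0.1 ] dist 129.0
[-0.01, 0.7, -0.01, -1.13, 0.43, -1.07]
[-0.01, 0.7, -0.01, -1.06, 0.42, -1.14]
[-0.01, 0.7, -0.01, -0.99, 0.42, -1.2]
[-0.01, 0.7, -0.01, -0.92, 0.43, -1.26]
[-0.01, 0.7, -0.01, -0.84, 0.43, -1.31]
[-0.01, 0.7, -0.01, -0.76, 0.43, -1.36]
[-0.01, 0.7, -0.01, -0.67, 0.43, -1.4]
[-0.01, 0.7, -0.01, -0.59, 0.43, -1.44]
```

View pics/g.png

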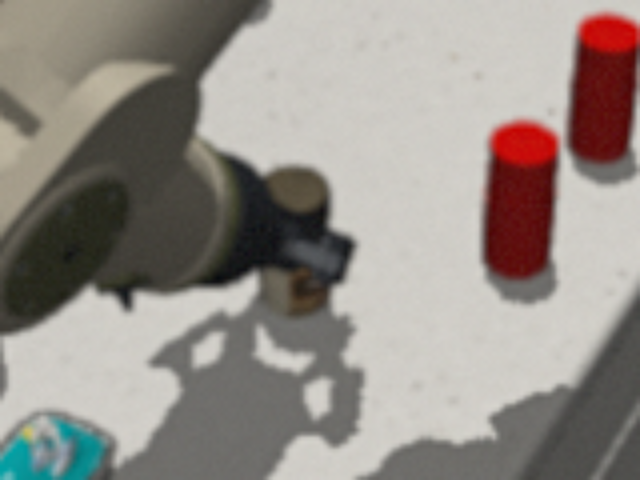

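The jar is held upright on its body below the cap, at (300,250) in the crop. Lift and roll it over.

Emit:
servo_tool(
  increments=[
    [0, 0, 0, -1.1, 0.4, -1.0, 180],
    [0, 0.8, 0, -1.1, 0.4, -1.1, 180],
    [0, 0.8, 0, -1.0, 0.4, -1.2, 180],
    [0, 0.8, 0, -0.9, 0.4, -1.3, 180],
    [0, 0.8, 0, -0.8, 0.4, -1.3, 180],
    [0, 0.8, 0, -0.8, 0.4, -1.4, 180],
    [0, 0.8, 0, -0.7, 0.4, -1.4, 180],
    [0, 0.8, 0, -0.6, 0.4, -1.4, 180],
  ],
)

```text
time_s: 7.05
ee_pos: [473.4, 152.3, 170.6]
orientation: [[0.01, 1.0, -0.004], [0.94, -0.011, -0.342], [-0.342, -0.0, -0.94]]
force: [-0.2, -1.2, -1.9]
width: 41.4
gripper_force: 40.6
```

```bash
python3 - <<'E'
from h import *
s=robot.sense()
print(s["ee_pos"],s["joints"].round(1),s["force"],s["width"],s["gripper_force"])
plan([475,133,45],tilt(-42),8)
E
```

```text
[473.44709562 152.33773496 170.63473203] [  3.2  21.9 -45.7  95.8  30.1  84.4 -50.2] [-0.24202373 -1.24740704 -1.87839723] 41.44666843248623 40.59218273498118
turn total/5deg [ 0.02 12.4  -0.13] dist 127.0
[0.0, 1.55, -0.02, 0.31, 0.02, 1.56]
[0.0, 1.55, -0.02, 0.1, 0.02, 1.59]
[0.0, 1.55, -0.02, -0.12, 0.02, 1.58]
[0.0, 1.55, -0.02, -0.33, 0.02, 1.55]
[0.0, 1.55, -0.02, -0.54, 0.02, 1.5]
[0.0, 1.55, -0.02, -0.73, 0.02, 1.41]
[0.0, 1.55, -0.02, -0.92, 0.02, 1.3]
[0.0, 1.55, -0.02, -1.08, 0.02, 1.16]
```

Emit:
servo_tool(
  increments=[
    [0, 1.55, 0, 0.3, 0, 1.3, 180],
    [0, 1.55, 0, 0.1, 0, 1.3, 180],
    [0, 1.55, 0, -0.1, 0, 1.3, 180],
    [0, 1.55, 0, -0.3, 0, 1.3, 180],
    [0, 1.55, 0, -0.5, 0, 1.3, 180],
    [0, 1.55, 0, -0.7, 0, 1.2, 180],
    [0, 1.55, 0, -0.9, 0, 1.2, 180],
    [0, 1.55, 0, -1.0, 0, 1.1, 180],
  ],
)

```text
time_s: 8.05
ee_pos: [473.7, 133.1, 60.6]
orientation: [[0.008, 1.0, 0.01], [0.743, -0.013, 0.669], [0.669, 0.002, -0.743]]
force: [0.2, -0.5, -1.6]
width: 41.6
gripper_force: 40.6
```

```bash
python3 - <<'E'
from h import *
s=robot.sense()
print(s["ee_pos"],s["joints"].round(1),s["force"],s["width"],s["gripper_force"])
im,d=robot.capture("scene");cv2.imwrite("pics/l.png",cv2.resize(im[130:330,200:500],None,fx=2.5,fy=2.5))
o=robot.outline_of("scene","jar")
for q in o[:3]: print(q["confidence"],q["uv"],np.percentile(cloud("scene",q["pixels"],d),[3,50,97],axis=0).round().tolist())
plan([475,133,10],tilt(-42),4)
E
```

```text
[473.74840466 133.13287199  60.61246213] [ 55.   35.4 -56.  113.9 -17.8  48.5  15.6] [ 0.24469448 -0.52246454 -1.57163188] 41.56855449822126 40.60393754392862
0.95 [366.1, 243.0] [[322.0, 40.0, 6.0], [338.0, 70.0, 62.0], [362.0, 77.0, 97.0]]
0.66 [390.7, 211.2] [[322.0, -85.0, 6.0], [338.0, -58.0, 62.0], [362.0, -50.0, 96.0]]
0.64 [303.4, 235.1] [[453.0, 92.0, 62.0], [468.0, 152.0, 90.0], [489.0, 178.0, 97.0]]
turn total/5deg [ 0.07 -0.03 -0.22] dist 47.0
[0.02, -0.01, -0.06, -0.75, 0.09, 0.91]
[0.02, -0.01, -0.06, -0.75, 0.09, 0.91]
[0.02, -0.01, -0.06, -0.75, 0.08, 0.91]
[0.02, -0.01, -0.06, -0.75, 0.08, 0.91]
```

View pics/l.png

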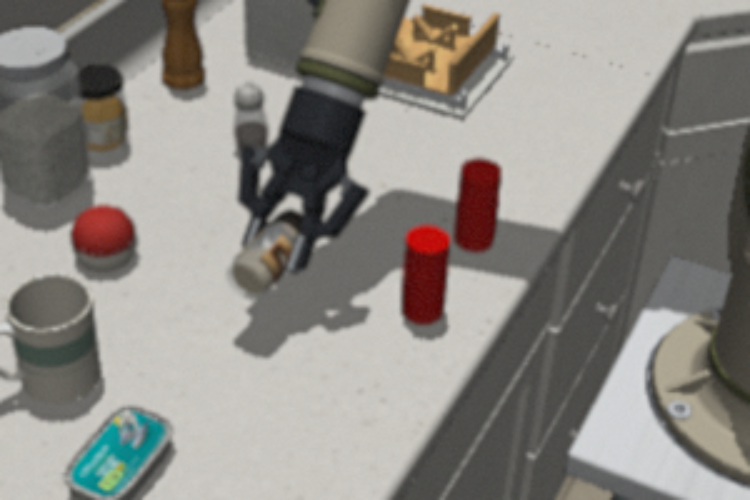

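The jar is held level, foot towards the camera at crop (258,270). Lower it.

Emit:
servo_tool(
  increments=[
    [0, 0, 0, -0.67, 0, 0.74, 180],
    [0, 0, 0, -0.67, 0, 0.74, 180],
    [0, 0, 0, -0.67, 0, 0.74, 180],
    [0, 0, 0, -0.54, 0, 0.6, 180],
    [0, 0, 0, -0.34, 0, 0.37, 180],
    [0, 0, 0, -0.2, 0, 0.22, 180],
    [0, 0, 0, -0.13, 0, 0.15, 180],
    [0, 0, 0, 0, 0, 0, 180],
  ],
)

```text
time_s: 9.15
ee_pos: [472.6, 134.6, 12.4]
orientation: [[0.01, 1.0, 0.006], [0.744, -0.011, 0.668], [0.668, -0.002, -0.744]]
force: [0.4, -0.5, -1.1]
width: 41.4
gripper_force: 40.6
```

```bash
python3 - <<'E'
from h import *
s=robot.sense()
print(s["ee_pos"],s["joints"].round(1),s["force"],s["torque"],s["width"])
im,d=robot.capture("scene")
for q in robot.outline_of("scene","jar")[:3]:
    P=cloud("scene",q["pixels"],d)
    if np.median(P[:,0])>420:
        for a in range(70,200,12):
            Q=P[(P[:,1]>a)&(P[:,1]<a+12)]
            if len(Q)>3: print(a,len(Q),Q[:,2].max().round(1),Q[:,2].min().round(1))
E
```

```text
[472.58068805 134.55529152  12.37544886] [ 52.3  40.5 -52.9 114.8 -15.3  43.5  16.9] [ 0.35360572 -0.54135389 -1.07993109] [-0.85767625 -0.02023447  0.02931449] 41.408447290855236
82 11 48.1 28.8
94 36 48.1 41.1
106 31 48.8 38.8
118 44 49.0 37.1
130 55 49.3 -1.6
142 61 50.6 25.6
154 76 51.9 26.0
166 179 52.0 9.2
178 20 49.1 14.5
```

Emit:
servo_tool(
  increments=[
    [0, -0.2, 0, 0, 0, 0, 180],
    [0, -0.2, 0, 0, 0, 0, 180],
    [0, 0, 0, -0.07, 0, 0.08, 180],
    [0, 0, 0, -0.07, 0, 0.08, 180],
    [0, 0, 0, -0.06, 0, 0.06, 180],
    [0, 0, 0, -0.06, 0, 0.06, 180],
    [0, 0, 0, 0, 0, 0, 180],
    [0, 0, 0, 0, 0, 0, 180],
  ],
)

```text
time_s: 10.25
ee_pos: [472.5, 134.4, 8.6]
orientation: [[0.01, 1.0, 0.006], [0.767, -0.011, 0.641], [0.641, -0.002, -0.767]]
force: [0.0, -0.2, -1.3]
width: 41.3
gripper_force: 40.6
```

```bash
python3 - <<'E'
from h import *
s=robot.sense()
print(s["ee_pos"],s["joints"].round(1),s["force"],s["torque"],s["width"])
im,d=robot.capture("scene")
for q in robot.outline_of("scene","jar")[:3]:
    P=cloud("scene",q["pixels"],d)
    if np.median(P[:,0])>420:
        for a in range(70,200,12):
            Q=P[(P[:,1]>a)&(P[:,1]<a+12)]
            if len(Q)>3: print(a,len(Q),Q[:,2].max().round(1),Q[:,2].min().round(1))
E
```

```text
[472.53729912 134.38987972   8.55958351] [ 50.7  39.2 -52.1 115.  -14.6  42.8  15.3] [ 0.01080121 -0.21509671 -1.33888329] [-0.80597663  0.02185393 -0.01182848] 41.26013865670969
82 15 48.1 24.6
94 40 47.2 28.0
106 36 48.7 34.9
118 59 46.7 1.5
130 67 45.7 17.1
142 68 46.9 16.4
154 75 46.1 15.2
166 175 46.0 3.8
178 34 44.6 6.8
```

Emit:
servo_tool(
  increments=[
    [0, 0, 0, -0.03, 0, 0.04, 180],
    [0, 0, 0, -0.03, 0, 0.04, 180],
    [0, 0, 0, -0.03, 0, 0.04, 180],
    [0, 0, 0, 0, 0, 0, 180],
    [0, 0, 0, 0, 0, 0, 180],
    [0, 0, 0, 0, 0, 0, 180],
    [0, 0, 0, 0, 0, 0, 180],
    [0, 0, 0, 0, 0, 0, 180],
  ],
)

```text
time_s: 11.35
ee_pos: [472.7, 134.4, 7.1]
orientation: [[0.01, 1.0, 0.006], [0.767, -0.011, 0.641], [0.641, -0.001, -0.767]]
force: [0.1, -3.7, 4.1]
width: 41.9
gripper_force: 40.6
```

Emit:
servo_tool(
  increments=[
    [0, 0, 0, 0, 0, 0, 150],
    [0, 0, 0, 0, 0, 0, 128],
    [0, 0, 0, 0, 0, 0, 122],
    [0, 0, 0, 0, 0, 0, 114],
    [0, 0, 0, 0, 0, 0, 105],
    [0, 0, 0, 0, 0, 0, 90],
    [0, 0, 0, 0, 0, 0, 70],
    [0, 0, 0, 0, 0, 0, 40],
  ],
  newtons=20,
)

```text
time_s: 12.35
ee_pos: [472.6, 134.5, 7.1]
orientation: [[0.01, 1.0, 0.006], [0.767, -0.011, 0.641], [0.641, -0.002, -0.767]]
force: [0.6, -0.2, 0.4]
width: 72.2
gripper_force: 0.0
```

```bash
python3 - <<'E'
from h import *
s=robot.sense()
print(s["ee_pos"],s["force"],s["torque"],s["width"])
im,d=robot.capture("scene")
for q in robot.outline_of("scene","jar")[:3]:
    P=cloud("scene",q["pixels"],d)
    if np.median(P[:,0])>420:
        for a in range(70,200,12):
            Q=P[(P[:,1]>a)&(P[:,1]<a+12)]
            if len(Q)>3: print(a,len(Q),Q[:,2].max().round(1),Q[:,0].mean().round(1))
E
```

```text
[472.56207832 134.48750017   7.08183052] [ 0.57210152 -0.21173699  0.38705816] [-0.69611572 -0.00692511  0.04366805] 72.17585307371402
82 35 44.3 463.3
94 71 44.2 462.8
106 55 48.2 461.1
118 63 43.6 462.7
130 63 44.1 460.2
142 67 46.9 463.3
154 73 45.7 463.3
166 182 44.5 469.0
178 31 43.9 468.6
```

Emit:
servo_tool(
  increments=[
    [0, 0, 0, 0, 0, -0.8, 0],
    [0, 0, 0, 0, 0, -2.0, 0],
    [0, 0, 0, 0, 0, -2.5, 0],
    [0, 0, 0, 0, 0, -3.0, 0],
    [0, -2.0, 0, 0, 0, -2.5, 0],
    [0, -2.0, 0, 0, 0, -2, 0],
    [0, -2.0, 0, 0, 0, -2, 0],
    [0, -2.0, 0, 0, 0, -2, 0],
  ],
)

```text
time_s: 13.45
ee_pos: [472.3, 43.9, 148.0]
orientation: [[0.014, 1.0, 0.002], [1.0, -0.014, -0.009], [-0.009, 0.002, -1.0]]
force: [1.2, 0.5, -1.6]
width: 85.2
gripper_force: 0.0
```

```bash
cat > jarlook.py <<'E'
from h import *
s=robot.sense();im,d=robot.capture("wrist");cv2.imwrite("pics/w3.png",im)
print(s["ee_pos"],s["orientation"].round(3).tolist(),s["joints"].round(1))
for q in robot.outline_of("wrist","jar")[:4]:
    P=cloud("wrist",q["pixels"],d,s)
    if len(P)<50: continue
    print(q["confidence"],q["uv"],np.percentile(P,[2,50,98],axis=0).round(1).tolist())
    c,w,a=cv2.minAreaRect(P[P[:,2]>15][:,:2].astype(np.float32));print(c,w,a)
    t=P[:,1]
    for a in range(70,200,15):
        Q=P[(t>a)&(t<a+15)&(P[:,2]>20)]
        if len(Q)>10: print(a,len(Q),np.percentile(Q[:,0],[2,98]).round(1),Q[:,2].max().round(1))
E
python3 jarlook.py
```

```text
[472.28926944  43.91805426 148.00684168] [[0.014, 1.0, 0.002], [1.0, -0.014, -0.009], [-0.009, 0.002, -1.0]] [ 35.   12.1 -49.5 106.5  10.6  66.  -19. ]
0.67 [315.7, 81.9] [[450.1, 86.6, 26.7], [470.4, 135.0, 39.9], [490.5, 176.9, 43.3]]
(469.804443359375, 131.3991241455078) (96.29563903808594, 44.18526840209961) 89.68952178955078
70 42 [451.3 488.5] 42.4
85 956 [449.9 489.2] 45.0
100 978 [450.9 489.7] 44.0
115 1088 [449.9 490.5] 44.6
130 1142 [450.2 490.7] 44.0
145 1197 [449.7 490.5] 44.0
160 1217 [450.3 489.8] 44.4
175 281 [450.7 488.9] 43.6
0.59 [148.0, 192.9] [[324.6, 38.0, 4.3], [354.3, 60.9, 92.6], [365.3, 77.5, 96.8]]
(343.85650634765625, 56.65674591064453) (44.258216857910156, 42.912906646728516) 11.413261413574219
70 1375 [332.8 360.1] 97.9
```

The jar lies let go at (470,131), along y. Now regrasp from above across its middle.

```bash
python3 - <<'E'
from h import *
plan([470.3,131.4,100],tilt(0),6)
E
```

```text
turn total/5deg [ 0.06  0.07 -0.02] dist 95.0
[0.01, 0.01, -0.0, 1.36, -0.05, 0.82]
[0.01, 0.01, -0.0, 1.36, -0.05, 0.82]
[0.01, 0.01, -0.0, 1.36, -0.05, 0.82]
[0.01, 0.01, -0.0, 1.36, -0.05, 0.82]
[0.01, 0.01, -0.0, 1.36, -0.05, 0.82]
[0.01, 0.01, -0.0, 1.36, -0.05, 0.82]
```

Emit:
servo_tool(
  increments=[
    [0, 0, 0, 1.4, 0, 0.6, 0],
    [0, 0, 0, 1.4, 0, 0.8, 0],
    [0, 0, 0, 1.4, -0.1, 0.8, 0],
    [0, 0, 0, 1.4, 0, 0.8, 0],
    [0, 0, 0, 1.4, -0.1, 0.8, 0],
    [0, 0, 0, 1.2, -0.1, 0.8, 0],
    [0, 0, 0, 0, 0, 0, 0],
    [0, 0, 0, 0, 0, 0, 0],
  ],
)

```text
time_s: 14.55
ee_pos: [469.7, 126.0, 99.7]
orientation: [[0.012, 1.0, -0.002], [1.0, -0.012, -0.002], [-0.002, -0.002, -1.0]]
force: [-0.3, -0.2, -0.3]
width: 85.7
gripper_force: 0.0
```

```bash
python3 - <<'E'
from h import *
s=robot.sense();print(s["ee_pos"],s["joints"].round(1))
plan([470.3,131.4,4],tilt(0),6)
E
```

```text
[469.6655352  126.01447758  99.65178918] [ 24.5  18.2 -50.2 107.8  15.9  61.4 -32.7]
turn total/5deg [-0.03  0.02 -0.14] dist 96.0
[-0.0, 0.0, -0.02, 0.09, 0.01, 1.59]
[-0.0, 0.0, -0.02, 0.09, 0.01, 1.59]
[-0.0, 0.0, -0.02, 0.09, 0.01, 1.59]
[-0.0, 0.0, -0.02, 0.09, 0.01, 1.59]
[-0.0, 0.0, -0.02, 0.09, 0.01, 1.59]
[-0.0, 0.0, -0.02, 0.09, 0.01, 1.59]
```

Emit:
servo_tool(
  increments=[
    [0, 0, -0.07, 0.25, 0, 1.5, 0],
    [0, 0, -0.07, 0.25, 0, 1.7, 0],
    [0, 0, 0, 0, 0.1, 1.7, 0],
    [0, 0, 0, 0, 0, 1.7, 0],
    [0, 0, 0, 0, 0, 1.5, 0],
    [0, 0, 0, 0, 0, 1.0, 0],
    [0, 0, 0, 0, 0, 0.4, 0],
    [0, 0, 0, 0, 0, 0, 0],
  ],
)

```text
time_s: 15.55
ee_pos: [470.6, 131.9, 4.6]
orientation: [[-0.001, 1.0, -0.002], [1.0, 0.001, -0.002], [-0.002, -0.002, -1.0]]
force: [0.4, 0.0, -0.2]
width: 85.3
gripper_force: 0.0
```

Emit:
servo_tool(
  increments=[
    [0, 0, 0, 0, 0, 0, 60],
    [0, 0, 0, 0, 0, 0, 100],
    [0, 0, 0, 0, 0, 0, 115],
    [0, 0, 0, 0, 0, 0, 130],
    [0, 0, 0, 0, 0, 0, 180],
    [0, 0, 0, 0, 0, 0, 180],
    [0, 0, 0, 0, 0, 0, 180],
    [0, 0, 0, 0, 0, 0, 180],
  ],
  newtons=40,
)

```text
time_s: 16.55
ee_pos: [470.7, 131.8, 4.9]
orientation: [[-0.001, 1.0, -0.001], [1.0, 0.001, -0.002], [-0.002, -0.001, -1.0]]
force: [-1.4, -0.7, 5.2]
width: 41.3
gripper_force: 40.2
```

```bash
python3 - <<'E'
from h import *
s=robot.sense();print(s["joints"].round(1),s["force"])
plan([470,-80,190],tilt(0),8)
E
```

```text
[ 18.9  26.8 -45.6 112.1  24.6  51.2 -39.4] [-1.36214545 -0.68677749  5.16271632]
turn total/5deg [-0.01  0.02  0.01] dist 281.0
[-0.0, 0.0, 0.0, -2.65, -0.01, -2.31]
[-0.0, 0.0, 0.0, -2.65, -0.01, -2.31]
[-0.0, 0.0, 0.0, -2.65, -0.01, -2.31]
[-0.0, 0.0, 0.0, -2.65, -0.01, -2.31]
[-0.0, 0.0, 0.0, -2.65, -0.01, -2.31]
[-0.0, 0.0, 0.0, -2.65, -0.01, -2.31]
[-0.0, 0.0, 0.0, -2.65, -0.01, -2.31]
[-0.0, 0.0, 0.0, -2.65, -0.01, -2.31]
```

Emit:
servo_tool(
  increments=[
    [0, 0, 0, 0, 0, -1.5, 180],
    [0, 0, 0, 0, 0, -3, 180],
    [0, 0, 0, -1.5, 0, -3, 180],
    [0, 0, 0, -3, 0, -3, 180],
    [0, 0, 0, -4, 0, -2.5, 180],
    [0, 0, 0, -4, 0, -1, 180],
    [0, 0, 0, -4, 0, 0, 180],
    [0, 0, 0, -4, 0, 0, 180],
  ],
)

```text
time_s: 17.55
ee_pos: [470.9, -74.1, 146.0]
orientation: [[-0.001, 1.0, -0.001], [1.0, 0.001, -0.002], [-0.002, -0.001, -1.0]]
force: [1.0, -0.2, -0.4]
width: 41.4
gripper_force: 41.0
```

```bash
python3 - <<'E'
from h import *
s=robot.sense();print(s["ee_pos"],s["joints"].round(1),s["force"],s["width"])
R=Ro.from_euler('z',0.4,degrees=True).as_matrix()@tilt(0)
plan([544.3,-365.8,130],R,10)
E
```

```text
[470.89774288 -74.1007144  146.02421669] [ 46.9  12.  -46.6 106.3   9.7  65.7  -3. ] [ 1.03609419 -0.21443622 -0.40913345] 41.35271585379073
turn total/5deg [-0.01  0.03 -0.06] dist 301.0
[-0.0, 0.0, -0.01, -2.92, 0.73, 0.17]
[-0.0, 0.0, -0.01, -2.92, 0.73, 0.17]
[-0.0, 0.0, -0.01, -2.92, 0.73, 0.17]
[-0.0, 0.0, -0.01, -2.92, 0.73, 0.16]
[-0.0, 0.0, -0.01, -2.92, 0.72, 0.16]
[-0.0, 0.0, -0.01, -2.92, 0.72, 0.16]
[-0.0, 0.0, -0.01, -2.92, 0.72, 0.16]
[-0.0, 0.0, -0.01, -2.92, 0.72, 0.16]
[-0.0, 0.0, -0.01, -2.92, 0.72, 0.16]
[-0.0, 0.0, -0.01, -2.92, 0.72, 0.16]
```

Emit:
servo_tool(
  increments=[
    [0, 0, 0, -3.5, 0, 0, 180],
    [0, 0, 0, -4.2, 0, 0, 180],
    [0, 0, 0, -4.2, 0, 0, 180],
    [0, 0, 0, -4.2, 1, 0, 180],
    [0, 0, 0, -4.2, 1.7, 0, 180],
    [0, 0, 0, -4.2, 1.8, 0, 180],
    [0, 0, -0.06, -3.0, 1.7, 0, 180],
    [0, 0, 0, -1.2, 1, 0, 180],
  ],
)

```text
time_s: 18.55
ee_pos: [543.2, -362.1, 145.5]
orientation: [[-0.004, 1.0, -0.002], [1.0, 0.004, -0.001], [-0.001, -0.002, -1.0]]
force: [0.2, -0.3, -0.8]
width: 41.1
gripper_force: 41.0
```

```bash
python3 - <<'E'
from h import *
s=robot.sense();im,d=robot.capture("wrist");cv2.imwrite("pics/w4.png",im)
print(s["ee_pos"],s["joints"].round(1),s["force"],s["width"],s["orientation"].round(3).tolist())
for c in("wrist","scene"):
  if c=="scene": im,d=robot.capture(c)
  for n in("jar","tray"):
    for q in robot.outline_of(c,n)[:3]:
      P=cloud(c,q["pixels"],d,s)
      if len(P)>30:
        print(c,n,q["confidence"],q["uv"],np.percentile(P,[2,50,98],axis=0).round(1).tolist())
        if n=="tray":
          Q=P[(P[:,2]>58)&(P[:,2]<75)]
          if len(Q)>20: print(cv2.minAreaRect(Q[:,:2].astype(np.float32)))
        elif c=="wrist": print(cv2.minAreaRect(P[:,:2].astype(np.float32)))
R=Ro.from_euler('z',0.4,degrees=True).as_matrix()@tilt(0)
plan([544.3,-366,90],R,5)
E
```

```text
[ 543.19408002 -362.07208205  145.51446465] [ 54.7  32.7 -35.6  79.2  19.2  74.2  18.4] [ 0.23027573 -0.26306389 -0.83469163] 41.13667391739438 [[-0.004, 1.0, -0.002], [1.0, 0.004, -0.001], [-0.001, -0.002, -1.0]]
wrist tray 0.8 [299.9, 157.2] [[472.1, -412.2, 24.5], [525.9, -328.1, 26.6], [611.6, -293.9, 70.1]]
((488.4742736816406, -343.29449462890625), (135.4125518798828, 94.7426986694336), 43.41746139526367)
scene jar 0.62 [368.6, 237.3] [[321.8, -29.3, 1.1], [338.0, 69.5, 60.8], [363.1, 77.5, 97.4]]
scene jar 0.62 [391.5, 211.1] [[321.8, -86.0, 5.9], [337.5, -57.9, 62.8], [361.6, -49.7, 96.4]]
scene jar 0.53 [369.8, 117.9] [[521.0, -390.5, 147.3], [539.4, -321.5, 174.5], [561.2, -308.8, 184.6]]
scene tray 0.73 [371.3, 150.0] [[467.8, -438.0, 21.6], [533.1, -357.7, 33.5], [609.6, -289.9, 68.5]]
((486.3372497558594, -373.60479736328125), (92.27166748046875, 144.40188598632812), 42.877967834472656)
turn total/5deg [-0.02  0.02  0.  ] dist 56.0
[-0.0, 0.0, 0.0, -0.14, 0.02, 1.12]
[-0.0, 0.0, 0.0, -0.14, 0.02, 1.12]
[-0.0, 0.0, 0.0, -0.14, 0.02, 1.12]
[-0.0, 0.0, 0.0, -0.14, 0.02, 1.12]
[-0.0, 0.0, 0.0, -0.14, 0.02, 1.12]
```

View pics/w4.png

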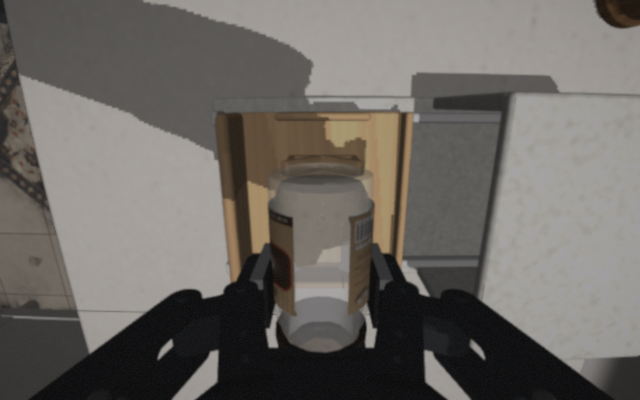

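The jar is held level over the cradle, its near support at (322,160) and the hood clear at the right. Lowering.

Emit:
servo_tool(
  increments=[
    [0, 0, 0, -0.2, 0.1, 1.5, 180],
    [0, 0, 0, -0.2, 0, 2, 180],
    [0, 0, 0, 0, 0, 2, 180],
    [0, 0, 0, 0, 0, 1.8, 180],
    [0, 0, 0, 0, 0, 1.2, 180],
    [0, 0, 0, 0, 0, 0.7, 180],
    [0, 0, 0, 0, 0, 0.3, 180],
    [0, 0, 0, 0, 0, 0, 180],
  ],
)

```text
time_s: 19.85
ee_pos: [544.4, -364.1, 50.7]
orientation: [[-0.006, 1.0, -0.001], [1.0, 0.006, -0.002], [-0.002, -0.001, -1.0]]
force: [0.4, -0.4, -1.0]
width: 41.3
gripper_force: 41.0
```

Emit:
servo_tool(
  increments=[
    [0, 0, 0, 0, 0, 0.1, 180],
    [0, 0, 0, 0, 0, 0.1, 180],
    [0, 0, 0, 0, 0, 0.1, 180],
    [0, 0, 0, 0, 0, 0.1, 180],
    [0, 0, 0, 0, 0, 0, 180],
    [0, 0, 0, 0, 0, 0, 180],
    [0, 0, 0, 0, 0, 0, 180],
    [0, 0, 0, 0, 0, 0, 180],
  ],
)

```text
time_s: 20.85
ee_pos: [544.1, -364.0, 46.5]
orientation: [[-0.006, 1.0, -0.002], [1.0, 0.006, -0.002], [-0.002, -0.002, -1.0]]
force: [-0.5, 0.4, 1.4]
width: 41.3
gripper_force: 41.2
```

Emit:
servo_tool(
  increments=[
    [0, 0, 0, 0, 0, 0.06, 180],
    [0, 0, 0, 0, 0, 0, 150],
    [0, 0, 0, 0, 0, 0, 126],
    [0, 0, 0, 0, 0, 0, 120],
    [0, 0, 0, 0, 0, 0, 112],
    [0, 0, 0, 0, 0, 0, 100],
    [0, 0, 0, 0, 0, 0, 80],
    [0, 0, 0, 0, 0, 0, 60],
  ],
  newtons=20,
)

```text
time_s: 21.85
ee_pos: [544.2, -364.0, 45.8]
orientation: [[-0.006, 1.0, -0.002], [1.0, 0.006, -0.002], [-0.002, -0.002, -1.0]]
force: [0.0, -0.7, -0.1]
width: 65.3
gripper_force: 0.0
```

```bash
python3 - <<'E'
from h import *
s=robot.sense();print(s["ee_pos"],s["force"],s["width"],s["gripper_force"])
im,d=robot.capture("wrist")
im,d=robot.capture("scene");cv2.imwrite("pics/c.png",cv2.resize(im[80:200,280:440],None,fx=4,fy=4))
for q in robot.outline_of("scene","jar")[:5]:
    P=cloud("scene",q["pixels"],d)
    if len(P)>20: print(q["confidence"],q["uv"],np.percentile(P,[2,50,98],axis=0).round(1).tolist())
E
```

```text
[ 544.17504754 -363.99806093   45.82085275] [ 0.04560811 -0.70772252 -0.07394   ] 65.33324198699322 0.0
0.81 [366.7, 239.6] [[322.2, 41.2, 6.8], [337.8, 70.5, 64.3], [361.4, 77.4, 97.5]]
0.64 [392.4, 211.5] [[321.3, -88.4, 4.3], [337.8, -58.2, 61.0], [361.9, -49.8, 96.3]]
0.53 [371.0, 144.8] [[521.9, -396.1, 43.8], [538.3, -332.1, 74.7], [562.9, -313.7, 85.0]]
```

Emit:
servo_tool(
  increments=[
    [0, 0, 0, 0, 0, -0.5, 60],
    [0, 0, 0, 0, 0, -1, 60],
    [0, 0, 0, 0, 0, -1.5, 60],
    [0, 0, 0, 0, 0, -2, 60],
    [0, 0, 0, 0, 0, -2.5, 60],
    [0, 0, 0, -2, 0, -3, 60],
    [0, 0, 0, -3, 0, -3, 100],
    [0, 0, 0, -2, 0, -1, 200],
  ],
)

```text
time_s: 23.0
ee_pos: [545.4, -435.8, 195.4]
orientation: [[-0.005, 1.0, 0.002], [1.0, 0.005, -0.005], [-0.005, 0.002, -1.0]]
force: [0.5, 0.1, -0.6]
width: 35.0
gripper_force: 0.0
```

```bash
cat > chk.py <<'E'
from h import *
s=robot.sense();im,d=robot.capture("wrist");cv2.imwrite("pics/w5.png",im)
print(s["ee_pos"],s["joints"].round(1),s["width"])
for n in("jar","tray"):
    for q in robot.outline_of("wrist",n)[:2]:
      P=cloud("wrist",q["pixels"],d,s)
      if len(P)>30:
        print(n,q["confidence"],q["uv"],np.percentile(P,[2,50,98],axis=0).round(1).tolist())
        if n=="jar": Q=P
        else: Q=P[(P[:,2]>58)&(P[:,2]<75)&(P[:,0]<P[:,0].min()+20)]
        if len(Q)>20: print(cv2.minAreaRect(Q[:,:2].astype(np.float32)))
E
python3 chk.py
```

```text
[ 545.41597483 -435.76902097  195.36979849] [ 56.1  36.  -34.4  67.1  19.8  82.2  24.8] 34.98205358444151
jar 0.76 [318.5, 104.7] [[524.0, -409.5, 68.7], [544.2, -360.2, 81.2], [564.2, -319.1, 84.4]]
((543.73193359375, -364.3987731933594), (96.13381958007812, 44.55958557128906), 88.93036651611328)
tray 0.6 [290.0, 101.3] [[471.9, -436.3, 24.1], [523.0, -358.0, 26.4], [611.6, -295.0, 70.0]]
((470.23828125, -365.37066650390625), (2.4635088443756104, 140.4542236328125), 0.0487116314470768)
```

View pics/w5.png

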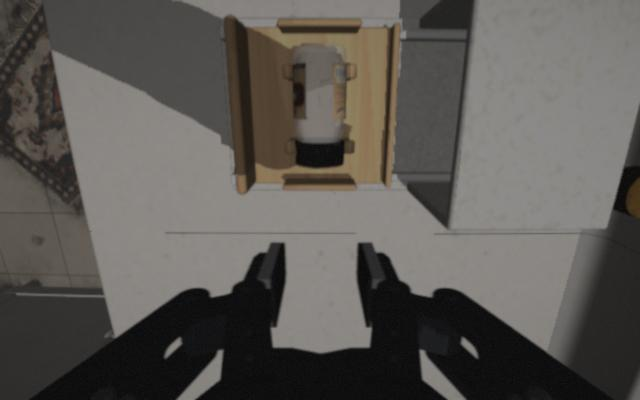

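The jar lies in the cradle, at (319,105) in the picture, about (544,-364) with its top 83 mm up. Now position for the push.

```bash
python3 - <<'E'
from h import *
s=robot.sense();im,d=robot.capture("wrist")
P=cloud("wrist",d>0,d,s);Q=P[(abs(P[:,2]-126)<8)&(abs(P[:,1]+366)<60)]
print("hood front x",np.percentile(Q[:,0],[0.5,2,50]),len(Q))
t=np.radians(15);z=np.array([np.sin(t),0,-np.cos(t)]);y=np.array([np.cos(t),0,np.sin(t)])
R=np.c_[np.cross(y,z),y,z]
plan([400,-366,140],R,8)
E
```

```text
hood front x [638.55077405 639.13130316 693.74270602] 32468
turn total/5deg [-3.01  0.01  0.07] dist 168.0
[-0.38, 0.0, 0.01, 0.85, -1.81, 0.64]
[-0.38, 0.0, 0.01, 0.85, -1.83, 0.58]
[-0.38, 0.0, 0.01, 0.85, -1.85, 0.52]
[-0.38, 0.0, 0.01, 0.85, -1.86, 0.46]
[-0.38, 0.0, 0.01, 0.85, -1.88, 0.4]
[-0.38, 0.0, 0.01, 0.84, -1.89, 0.34]
[-0.38, 0.0, 0.01, 0.84, -1.9, 0.28]
[-0.38, 0.0, 0.01, 0.84, -1.91, 0.21]
```

Emit:
servo_tool(
  increments=[
    [-0.38, 0, 0, 0.5, -1.8, 0.2, 255],
    [-0.38, 0, 0, 0.6, -1.8, 0.2, 255],
    [-0.38, 0, 0, 0.9, -1.9, 0.2, 255],
    [-0.38, 0, 0, 0.9, -1.9, 0.5, 255],
    [-0.38, 0, 0, 1.0, -1.9, 0.6, 255],
    [-0.38, 0, 0, 1.0, -1.9, 0.6, 255],
    [-0.38, 0, 0, 1.0, -1.9, 0.6, 255],
    [-0.38, 0, 0, 0.9, -1.9, 0.6, 255],
  ],
)

```text
time_s: 24.2
ee_pos: [400.3, -364.3, 138.0]
orientation: [[-0.008, 0.965, 0.26], [1.0, 0.008, 0.001], [-0.001, 0.26, -0.965]]
force: [0.0, 0.8, -0.2]
width: 0.0
gripper_force: 0.0
```

```bash
python3 - <<'E'
from h import *
s=robot.sense();print(s["ee_pos"],s["joints"].round(1),s["width"])
t=np.radians(15);z=np.array([np.sin(t),0,-np.cos(t)]);y=np.array([np.cos(t),0,np.sin(t)])
R=np.c_[np.cross(y,z),y,z]
plan([425,-366,45],R,8)
E
```

```text
[ 400.25566266 -364.33330252  138.01855946] [ 84.6  12.8 -43.  107.9  -2.1  51.7  44.8] 0.039832997823055515
turn total/5deg [ 0.02 -0.01  0.09] dist 96.0
[0.0, -0.0, 0.01, -0.02, -0.0, 1.2]
[0.0, -0.0, 0.01, -0.02, -0.0, 1.2]
[0.0, -0.0, 0.01, -0.02, -0.0, 1.2]
[0.0, -0.0, 0.01, -0.02, -0.0, 1.2]
[0.0, -0.0, 0.01, -0.02, -0.0, 1.2]
[0.0, -0.0, 0.01, -0.02, -0.0, 1.2]
[0.0, -0.0, 0.01, -0.02, -0.0, 1.2]
[0.0, -0.0, 0.01, -0.02, -0.0, 1.2]
```

Emit:
servo_tool(
  increments=[
    [0, 0, 0.1, 0, 0, 1.4, 255],
    [0, 0, 0, 0, 0, 1.4, 255],
    [0, 0, 0, 0, 0, 1.4, 255],
    [0, 0, 0, 0, 0, 1.4, 255],
    [0, 0, 0, 0, 0, 1.4, 255],
    [0, 0, 0, 0, 0, 1.4, 255],
    [0, 0, 0, 0, 0, 1.0, 255],
    [0, 0, 0, 0, 0, 0.1, 255],
  ],
)

```text
time_s: 25.2
ee_pos: [425.5, -366.3, 46.4]
orientation: [[0.002, 0.966, 0.26], [1.0, -0.002, 0.001], [0.002, 0.26, -0.966]]
force: [0.0, 0.2, -0.1]
width: 0.2
gripper_force: 0.0
```

Emit:
servo_tool(
  increments=[
    [0, 0, 0, 0, 0.4, 0.1, 255],
    [0, 0, 0, 0, 0.5, 0.13, 255],
    [0, 0, 0, 0, 0.5, 0.13, 255],
    [0, 0, 0, 0, 0.5, 0.13, 255],
    [0, 0, 0, 0, 0.4, 0.11, 255],
    [0, 0, 0, 0, 0.4, 0.11, 255],
    [0, 0, 0, 0, 0.4, 0.11, 255],
    [0, 0, 0, 0, 0.4, 0.11, 255],
  ],
)

```text
time_s: 26.2
ee_pos: [461.6, -366.8, 47.2]
orientation: [[0.002, 0.966, 0.26], [1.0, -0.002, 0.0], [0.001, 0.26, -0.966]]
force: [-3.5, 0.4, 2.2]
width: 0.1
gripper_force: 1.4
```

Emit:
servo_tool(
  increments=[
    [0, 0, 0, 0, 0.45, 0.12, 255],
    [0, 0, 0, 0, 0.5, 0.14, 255],
    [0, 0, 0, 0, 0.55, 0.15, 255],
    [0, 0, 0, 0, 0.6, 0.16, 255],
    [0, 0, 0, 0, 0.6, 0.16, 255],
    [0, 0, 0, 0, 0.6, 0.16, 255],
    [0, 0, 0, 0, 0.6, 0.16, 255],
    [0, 0, 0, 0, 0.6, 0.16, 255],
  ],
)

```text
time_s: 27.2
ee_pos: [508.7, -366.7, 47.3]
orientation: [[0.002, 0.966, 0.26], [1.0, -0.002, 0.0], [0.001, 0.26, -0.966]]
force: [-2.9, 1.4, 0.5]
width: -0.1
gripper_force: 1.4
```

Emit:
servo_tool(
  increments=[
    [0, 0, 0, 0, 0.6, 0.17, 255],
    [0, 0, 0, 0, 0.6, 0.17, 255],
    [0, 0, 0, 0, 0.6, 0.17, 255],
    [0, 0, 0, 0, 0.6, 0.17, 255],
    [0, 0, 0, 0, 0.6, 0.17, 255],
    [0, 0, 0, 0, 0.5, 0.14, 255],
    [0, 0, 0, 0, 0.45, 0.13, 255],
    [0, 0, 0, 0, 0.4, 0.11, 255],
  ],
)

```text
time_s: 28.2
ee_pos: [553.9, -367.2, 47.0]
orientation: [[0.002, 0.965, 0.261], [1.0, -0.002, -0.0], [0.0, 0.261, -0.965]]
force: [-2.8, 1.7, 0.8]
width: -0.1
gripper_force: 1.3
```

```bash
cat > sc.py <<'E'
from h import *
s=robot.sense();print(s["ee_pos"],s["force"],s["joints"].round(1))
im,d=robot.capture("scene");cv2.imwrite("pics/p.png",cv2.resize(im[80:200,280:440],None,fx=4,fy=4))
for n in("tray","jar"):
  for q in robot.outline_of("scene",n)[:4]:
    P=cloud("scene",q["pixels"],d)
    if len(P)>20 and P[:,1].mean()<-200: print(n,q["confidence"],q["uv"],np.percentile(P,[2,50,98],axis=0).round(1).tolist())
E
python3 sc.py
```

```text
[ 553.9467859  -367.16489387   47.03369117] [-2.76879394  1.6664235   0.81365975] [ 61.9  31.9 -34.9  96.2  13.4  44.5  24.6]
tray 0.66 [349.0, 147.8] [[562.6, -437.7, 20.9], [608.3, -329.6, 35.6], [658.2, -289.9, 69.3]]
jar 0.62 [344.0, 136.6] [[616.2, -403.3, 46.2], [629.8, -339.9, 74.1], [653.5, -313.8, 84.3]]
```

Emit:
servo_tool(
  increments=[
    [0, 0, 0, 0, 0.4, 0.11, 255],
    [0, 0, 0, 0, 0.45, 0.12, 255],
    [0, 0, 0, 0, 0.45, 0.12, 255],
    [0, 0, 0, 0, 0.45, 0.12, 255],
    [0, 0, 0, 0, 0.4, 0.11, 255],
    [0, 0, 0, 0, 0.3, 0.08, 255],
    [0, 0, 0, 0, 0.25, 0.07, 255],
    [0, 0, 0, 0, 0.2, 0.06, 255],
  ],
)

```text
time_s: 29.35
ee_pos: [583.7, -367.2, 46.8]
orientation: [[0.002, 0.965, 0.261], [1.0, -0.002, -0.0], [0.0, 0.261, -0.965]]
force: [-5.3, -1.2, 3.1]
width: 0.3
gripper_force: 3.5
```

Emit:
servo_tool(
  increments=[
    [0, 0, 0, 0, 0.15, 0.04, 255],
    [0, 0, 0, 0, 0.15, 0.04, 255],
    [0, 0, 0, 0, 0.15, 0.04, 255],
    [0, 0, 0, 0, 0, 0, 255],
    [0, 0, 0, 0, 0, 0, 255],
    [0, 0, 0, 0, 0, 0, 255],
    [0, 0, 0, 0, 0, 0, 255],
    [0, 0, 0, 0, 0, 0, 255],
  ],
)

```text
time_s: 30.35
ee_pos: [584.1, -367.6, 46.0]
orientation: [[0.004, 0.967, 0.253], [1.0, -0.004, 0.0], [0.001, 0.253, -0.967]]
force: [-23.8, 3.0, 15.7]
width: 0.2
gripper_force: 11.6
```

Emit:
servo_tool(
  increments=[
    [0, 0, 0, 0, -0.5, -0.13, 255],
    [0, 0, 0, 0, -0.8, -0.2, 255],
    [0, 0, 0, 0, -1.5, -0.4, 255],
    [0, 0, 0, 0, -2, -0.5, 255],
    [0, 0, 0, 0, -2, -0.6, 255],
    [0, 0, 0, 0, -2, -2, 255],
    [0, 0, 0, 0, -1.5, -3, 255],
    [0, 0, 0, 0, -1, -3, 255],
  ],
)

```text
time_s: 31.35
ee_pos: [451.8, -366.7, 112.5]
orientation: [[0.003, 0.966, 0.26], [1.0, -0.003, 0.0], [0.001, 0.26, -0.966]]
force: [0.4, 0.0, 0.5]
width: -0.0
gripper_force: 0.0
```

```bash
python3 sc.py; python3 chk.py
```

```text
[ 451.78825133 -366.7088648   112.51007823] [0.41768559 0.01581246 0.47496723] [ 76.6  19.2 -40.8 104.4   4.1  49.   36.1]
tray 0.91 [345.9, 140.6] [[592.2, -436.5, 20.4], [604.5, -357.8, 38.7], [659.8, -291.2, 69.8]]
jar 0.66 [339.7, 128.8] [[645.1, -408.9, 55.6], [652.5, -365.5, 74.8], [668.5, -319.3, 83.6]]
jar 0.26 [346.1, 140.5] [[592.2, -436.3, 8.7], [604.4, -353.6, 38.3], [661.1, -291.3, 69.8]]
[ 452.90903477 -368.03768556  113.55926883] [ 76.5  19.2 -40.8 104.3   4.2  48.9  36. ] -0.20391877050490093
jar 0.76 [551.4, 190.1] [[645.9, -408.6, 49.4], [652.7, -357.9, 75.8], [680.0, -316.7, 84.0]]
((700.41748046875, -374.3504333496094), (117.25373077392578, 112.9422607421875), 89.50521087646484)
tray 0.96 [489.5, 176.1] [[592.8, -434.1, 24.7], [597.3, -351.2, 42.8], [732.6, -294.2, 69.9]]
((597.6841430664062, -365.4101867675781), (11.984471321105957, 145.29214477539062), 0.20151440799236298)
```

View pics/p.png

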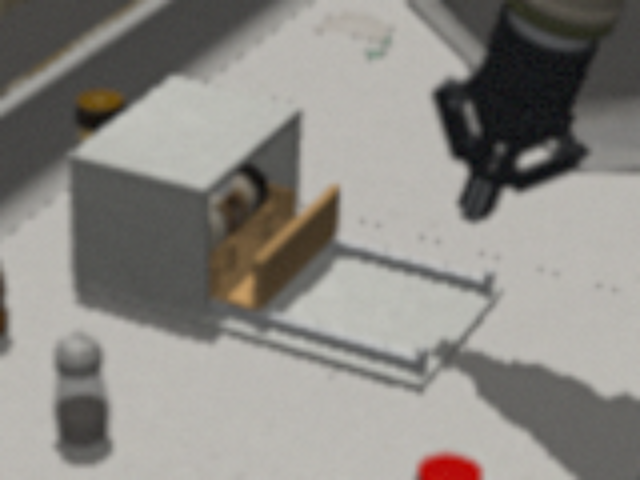

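```bash
python3 - <<'E'
from h import *
s=robot.sense()
for c in("wrist","scene"):
    im,d=robot.capture(c);P=cloud(c,d>0,d,s)
    Q=P[(abs(P[:,2]-126)<5)&(abs(P[:,1]+366)<70)&(P[:,0]<800)&(P[:,0]>560)]
    F=P[(P[:,2]>35)&(P[:,2]<66)&(abs(P[:,1]+366)<60)&(P[:,0]<615)&(P[:,0]>575)]
    T=P[(P[:,2]>67)&(P[:,2]<74)&(abs(P[:,1]+366)<60)&(P[:,0]<615)&(P[:,0]>575)]
    J=P[(P[:,2]>70)&(P[:,2]<90)&(abs(P[:,1]+366)<45)&(P[:,0]<720)&(P[:,0]>625)]
    for n,A in(("hood",Q),("face",F),("platetop",T),("jar",J)):
        if len(A)>5: print(c,n,len(A),np.percentile(A[:,0],[1,5,50,99]).round(1),A[:,2].max().round(1))
E
```

```text
wrist hood 7000 [637.5 638.3 648.1 692.6] 127.2
wrist face 4091 [592.5 592.9 593.8 595.2] 66.0
wrist platetop 1602 [593.1 593.9 596.7 602.6] 71.2
wrist jar 4535 [647.4 648.6 657.  680. ] 84.9
scene hood 756 [638.4 641.6 696.9 762.2] 130.4
scene face 134 [590.2 591.8 594.2 597.1] 65.9
scene platetop 46 [591.7 592.3 597.5 602.5] 71.4
scene jar 110 [645.9 649.  656.5 670.1] 86.5
```

```bash
python3 -c "
from h import *
print(robot.finish_job())"
```

```text
the job is handed in; nothing more can be done
None
```

The job is handed in, but the verdict was not shown: I laid the jar on its side and let go, regrasped it and set it in the cradle, and it was still there after I pushed the tray to its hard stop (joint about 0.126 m by camera, needs over 0.12).

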